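# Park the transport pin of a blood-bag rocker

## Task

Get the blood-bag rocker ready for the next donor: draw the orange-knobbed transport pin straight up out of its bore in front of the tray, and park it in the open, orange-edged notch at the side of the machine, hanging upright with its collar resting flat on the notch plate. Leave the grey-knobbed pin where it is in its bore.

Things in the scene. Friction and masses are not known exactly. Their poses are not given: they have to be found in the camera images.
- lock_pin_knob (a point): Pin to move: centre of its orange knob (upright, 28 mm diameter, 50 mm tall, black band), grasped here from above at any yaw. Below the knob: steel collar 54 mm diameter, 6 mm thick, then shank 12 mm diameter, 45 mm long, its end 76 mm under this point. About 0.1 kg. Stands in the left or right bore (16 mm, loose fit); clear of it after 45 mm straight up. z: the pin's axis, up.
- tray_pin_knob (a point): Pin to leave alone: centre of the grey knob of the tray pin, same shape and size as the orange one, standing upright in the other bore, 130 mm from it. z: the pin's axis, up.
- park_notch (a point): Parking point for the pin's axis, on the top face (70 mm up) of a 10 mm aluminium plate at the rocker's left or right end. Orange-edged slot 30 mm wide along x, open at the front 40 mm to -x of here, closed 25 mm to +x; free below. Parked, the collar lies on both edges, knob centre 31 mm above here. Axes parallel to the rocker's. The opposite end has a white shelf with 3 capped tubes.
- rocker: Blood-bag rocker, fixed, white front and blue rear, 280 x 280 mm. Origin at table height, mid-width, 130 mm behind the front face; x to its rear, y to its left, z up. Bores at x -85, y +65 and -65 mm, in tray tongues 70 mm up (seated knobs reach 126 mm). Tray: x -15 to 150, y -125 to 125 mm, rim 115 mm high. Notch at x -85, y +185 or -185 mm.
There are look-alikes about, which are no part of the job. Leave any red look-alike of the part that bears park_notch alone. What is shaped like the part that bears lock_pin_knob but red is not meant.

How it is judged:
By the outcome, as a careful person would: the job done as asked, in the order asked, and still so for the second after the job is handed in, with the robot touching nothing.
It also fails if it takes over 40 s, if anything falls off the work surface, if the arm or the gripper's body presses on something with over 40 N, if the wrist force passes 120 N, or if a joint passes its speed limit or range.

## Robot

A 7-joint arm with a two-finger parallel gripper is mounted at the origin on the work surface. World frame = base frame: x ahead of the robot, y to its left, z up, the work surface at z = 0. Lengths are in m, angles in rad, forces in N, time in s.
With the tool pointing down it reaches from about 0.4 to 0.75 m from the base axis. Payload 19.5 kg.
Tool frame: the origin (TCP) lies at the very end of the fingers, on their centre line; the grasp point (between the pads) lies 19 mm behind it; y points along the fingers, z is the direction in which the jaws open and shut, and the axes are right-handed (so a half turn about y gives the same grasp; the last joint's range is limited). The gripper opens to 85 mm and grips with 20 to 120 N. Pads are 22 mm wide; open, the fingers measure 114 mm over their backs; the gripper's body (76 mm by 85 mm) begins 54 mm behind the grasp point. The pads swing forward as they close: fully open they stand 13 mm farther back than shut.
Start: joints at [-1.327, 0.707, -0.028, 1.485, 0.022, 0.951, -0.075], TCP at [0.162, 0.552, 0.231] pointing down, gripper open.
Joint ranges: [-2.71, 2.71], [-0.32, 2.16], [-1.57, 1.52], [0, 2.45], [-1.46, 4.6], [0, 2.02], [-2.83, 2.83]. Speed limits (rad/s): [1.89, 1.89, 2.57, 2.57, 3.01, 3.01, 3.01].

## Interface

Orientations are given as [roll, pitch, yaw] about the fixed x, y, z axes, in that order (R = Rz(yaw) Ry(pitch) Rx(roll)).
In Python, from cell import bot, vision gives the robot as it stands.
- The arm moves only by the tool carry_out, never from a script. Its argument "plan" is one flat list of numbers, 7 for each row, row after row: the turn, a rotation vector about the tool's x, y, z in rad, then the shift along the tool's x, y, z in cm, then the opening, from -1 (shut) to 1 (fully open). A call has exactly 8 rows; each row is the pose to reach, as a shift and turn from the pose measured when the call began, along the tool's axes at that moment; what a row does not reach only later rows make up. A row lasts 1/10 s, in which the tool goes at most 50 mm and 8.59 degrees, less where a joint would pass 70% of its speed; a pose out of reach is approached as far as the arm can. A call with a gripper value outside its range is refused whole. The fingers move at their own pace and stop on an object; "newtons" is the grip in N (left out, the last holds). Time passes only in rows, so rows that repeat a pose let the fingers close, or fill a call up. It gives the time, the measured TCP pose, the force and the opening at its end, in the units of the state.
- bot.read_state(): the state, without advancing time (a new reading comes with each control period).
- vision.get_image(name): name is "side" or "top"; returns (picture, depth): 384x512x3 uint8, red, green, blue; 384x512 float32, m along the optical axis (not along the pixel's ray), 0 where there is no reading.
- vision.camera_params(name): a dict with "mtx" (3x3 intrinsics, pixels), "dist_coeffs" ([k1, k2, p1, p2, k3] as OpenCV has them; the pictures are not rectified), "T" (4x4, takes a point from camera to world coordinates). Camera axes: x right, y down, z forward; pixel columns grow to the right and rows downward; lengths in m; the calibration is good to about 2 mm. A picture is of the moment at which its call begins. camera_params takes no time and is no camera call.
- bot.sign_off(): hands the job in, once; it reports no verdict.
The state is a dict: "time_s": time; "joints": joint angles; "qvel": joint speeds; "effort": joint torques, N m; "ee_pos": TCP position; "tcp_rot": TCP orientation; "wrist_force": force on the tool from outside, world axes, zero at the start; "moment": the same for the moment, N m; "gripper_width": opening from 0.0 (shut) to 1.0 (fully open).
Only numpy, scipy, OpenCV 4.12 (cv2) and the standard library are available. Lean on these libraries where they do the work, as an engineer would, in place of code of your own. Each camera call takes 0.05 s, during which the arm holds its last target.

## Working session

There is one attempt and no reset: what is moved stays moved. The work goes in short steps, Python scripts to look and compute and a tool call to move; the robot and the scene stay as the last step left them, time stands still between calls to the robot, and variables do not carry over. Pictures are saved under pics/ and viewed, and the job is handed in when it is done.

Besides the shell and the picture viewer there is one more tool, called after "Call:" as name(argument=value, ...), one argument or row to a line, values as JSON. carry_out: Moves the arm, as the interface text tells. Its arguments: {"type":"object","properties":{"plan":{"type":"array","items":{"type":"number"}},"newtons":{"type":"number"}},"required":["plan"]}

```bash
mkdir -p pics; ls; cat > h.py <<'E'
import numpy as np, cv2
from cell import bot, vision
E
python3 - <<'E'
from h import *
s=bot.read_state(); print(s)
for n in ("side","top"):
    im,d=vision.get_image(n); cv2.imwrite(f"pics/{n}0.png",im[:,:,::-1]); np.savez(f"{n}0.npz",im=im,d=d)
    p=vision.camera_params(n); print(n,p)
E
```

```text
pics
{'time_s': 0.0, 'joints': array([-1.32672578,  0.70711359, -0.02762742,  1.48497312,  0.02201015,
        0.95088957, -0.07551319]), 'qvel': array([ 1.67350844e-03, -1.65901945e-04,  9.85452585e-04,  1.29441401e-04,
       -2.55511030e-04,  5.98698219e-04,  4.59770548e-05]), 'effort': array([-9.05220659e-04, -8.83219385e+01,  1.23463299e+00, -2.36161065e+01,
        1.68523891e-02,  6.76466298e-03,  2.46218576e-05]), 'ee_pos': array([0.16201771, 0.55144031, 0.23082738]), 'tcp_rot': array([-1.57187663e+00, -3.54488868e-05, -2.85770245e-01]), 'wrist_force': array([-0.58155772, -0.10636871,  0.40954597]), 'moment': array([-0.00645381, -0.03007749, -0.03581324]), 'gripper_width': 0.9997166023326272}
side {'mtx': array([[359.66520053,   0.        , 261.7724104 ],
       [  0.        , 359.66520053, 190.68941491],
       [  0.        ,   0.        ,   1.        ]]), 'dist_coeffs': array([-0.04317154,  0.        ,  0.        ,  0.        ,  0.        ]), 'T': array([[ 0.89154673, -0.25306075,  0.37563904,  0.23142515],
       [-0.45236633, -0.45619059,  0.76632555, -0.57101281],
       [-0.02256393, -0.85314149, -0.52119139,  0.42710065],
       [ 0.        ,  0.        ,  0.        ,  1.        ]])}
top {'mtx': array([[434.34023469,   0.        , 261.09998822],
       [  0.        , 434.34023469, 197.78411681],
       [  0.        ,   0.        ,   1.        ]]), 'dist_coeffs': array([-0.09828399,  0.        ,  0.        ,  0.        ,  0.        ]), 'T': array([[ 0.00668444, -0.99054021,  0.13705988,  0.40927339],
       [-0.99930829, -0.01163111, -0.0353222 , -0.03613286],
       [ 0.03658222, -0.13672896, -0.98993279,  0.84989787],
       [ 0.        ,  0.        ,  0.        ,  1.        ]])}
```

View pics/side0.png

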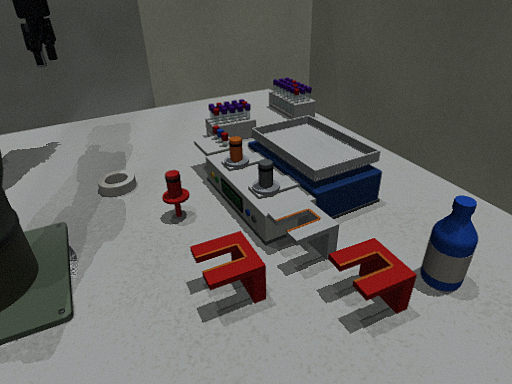

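View pics/top0.png

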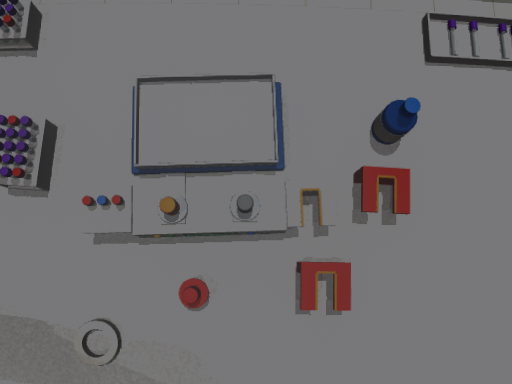

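Top view: the orange knob is at about (168,205), the grey knob at (245,204) and the red pin (look-alike, out of play) at (193,293). The open orange-edged notch on the white/grey plate is at (311,205). Two red notch brackets at (385,190) and (325,287) are look-alikes. The tube shelf is at the opposite end, at (103,201). Next I enlarge both candidates and measure them.

```bash
cat >> h.py <<'E'
def ray(n,uv):
    p=vision.camera_params(n); q=cv2.undistortPoints(np.array(uv,float).reshape(-1,1,2),p["mtx"],p["dist_coeffs"]).reshape(-1,2)
    T=p["T"]; d=np.c_[q,np.ones(len(q))]@T[:3,:3].T
    return T[:3,3],d
def onz(n,uv,z):
    o,d=ray(n,uv); return o+d*((z-o[2])/d[:,2])[:,None]
def cloud(n,d):
    h,w=d.shape; uv=np.stack(np.meshgrid(np.arange(w),np.arange(h)),-1).reshape(-1,2).astype(float)
    o,r=ray(n,uv); return (o+r*d.reshape(-1,1)).reshape(h,w,3)
E
python3 - <<'E'
from h import *
a=np.load("top0.npz");b=np.load("side0.npz")
c1=cv2.resize(a["im"][160:250,70:350],None,fx=2.8,fy=2.8,interpolation=cv2.INTER_CUBIC)
c2=cv2.resize(b["im"][120:270,180:350],None,fx=2.2,fy=2.2,interpolation=cv2.INTER_CUBIC)
W=max(c1.shape[1],c2.shape[1]);pad=lambda c:cv2.copyMakeBorder(c,0,0,0,W-c.shape[1],cv2.BORDER_CONSTANT)
o=np.vstack([pad(c1),pad(c2)]);print(o.shape);cv2.imwrite("pics/crop0.png",o[:,:,::-1])
for n,z in(("top",a),("side",b)):
    im=z["im"];hsv=cv2.cvtColor(im,cv2.COLOR_RGB2HSV);P=cloud(n,z["d"])
    m=cv2.inRange(hsv,(7,120,80),(20,255,255))
    k,l,s,c=cv2.connectedComponentsWithStats(m)
    for i in range(1,k):
        if s[i,4]>8: 
            q=P[(l==i)&(z["d"]>0)]; print(n,s[i],c[i].round(1),"3d med",np.median(q,0).round(3),"zmax",np.percentile(q[:,2],95).round(3) if len(q) else 0)
E
```

```text
(582, 784, 3)
top [376 175  21  38 236] [386.6 190.2] 3d med [ 0.536 -0.302  0.07 ] zmax 0.072
top [302 189  20  37  73] [316.5 202.3] 3d med [ 0.514 -0.171  0.071] zmax 0.072
top [301 192   2  34  34] [301.4 208.5] 3d med [ 0.498 -0.137  0.071] zmax 0.073
top [160 197  15  16 188] [167.2 204.6] 3d med [0.496 0.095 0.126] zmax 0.129
top [315 271  22  39 244] [326.5 286.5] 3d med [ 0.361 -0.189  0.07 ] zmax 0.073
side [229 136  13   6  59] [234.9 138.5] 3d med [0.496 0.09  0.125] zmax 0.126
side [276 209  45  23 160] [300.2 219.1] 3d med [ 0.505 -0.161  0.069] zmax 0.07
side [195 244  52  29 221] [224.  256.3] 3d med [ 0.358 -0.187  0.069] zmax 0.071
side [340 251  53  31 255] [369.5 265. ] 3d med [ 0.537 -0.297  0.069] zmax 0.07
```

View pics/crop0.png

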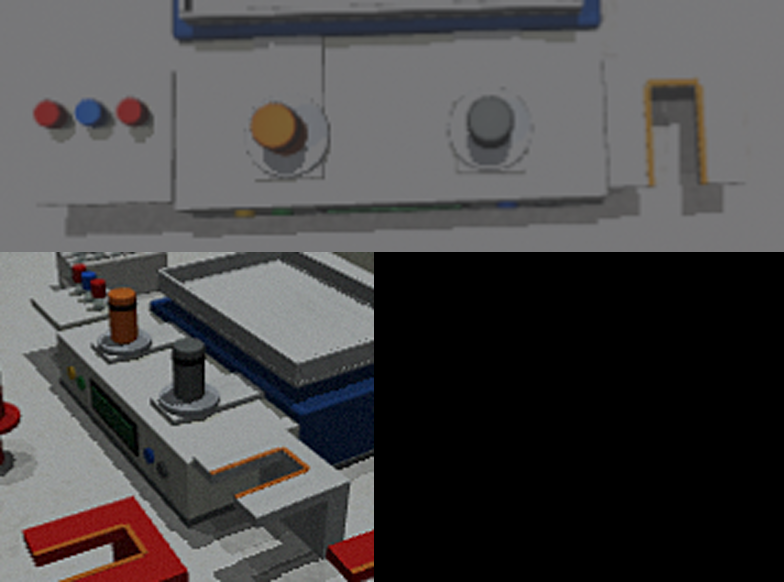

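The crop confirms it. The orange knob is in the left bore (crop 275,127), and grey in the right one (490,120). The notch to use is the orange-edged slot on the white machine's own plate (crop 675,130), and the red brackets stand apart from the machine. Now precise measurement.

```bash
python3 - <<'E'
from h import *
a=np.load("top0.npz");b=np.load("side0.npz")
def circ(q):
    A=np.c_[2*q[:,:2],np.ones(len(q))];s=np.linalg.lstsq(A,(q[:,:2]**2).sum(1),rcond=None)[0];return s[:2].round(4),np.sqrt(s[2]+s[0]**2+s[1]**2).round(4)
# knob tops: contour of depth mask
for n,z in(("top",a),("side",b)):
    P=cloud(n,z["d"]);
    for nm,lo,hi in(("orange",(.45,.06),(.54,.13)),("grey",(.45,-.08),(.55,0.0))):
        m=((P[...,2]>.1215)&(P[...,2]<.135)&(P[...,0]>lo[0])&(P[...,0]<hi[0])&(P[...,1]>lo[1])&(P[...,1]<hi[1])).astype(np.uint8)
        cs,_=cv2.findContours(m,cv2.RETR_EXTERNAL,cv2.CHAIN_APPROX_NONE); 
        if not cs: print(n,nm,'none');continue
        c=max(cs,key=cv2.contourArea).reshape(-1,2)
        v,u=np.nonzero(m); ce=onz(n,[[u.mean(),v.mean()]],.126)[0]
        print(n,nm,m.sum(),"centroid",u.mean().round(1),v.mean().round(1),ce.round(4),"circ",circ(onz(n,c,.126)),"z",np.median(P[...,2][m>0]).round(4))
# notch edges
im=a["im"];hsv=cv2.cvtColor(im,cv2.COLOR_RGB2HSV);m=cv2.inRange(hsv,(7,100,60),(22,255,255));
v,u=np.nonzero(m[185:232,295:330]);v+=185;u+=295;X=onz("top",np.c_[u,v],.07)
L=X[(u<304)&(v>194)];R=X[(u>317)&(v>194)];B=X[(v<192)&(u>304)&(u<317)]
for nm,q in(("L",L),("R",R)):
    p=np.polyfit(q[:,0],q[:,1],1);print(nm,len(q),"slope",p[0].round(4),"y@.49",np.polyval(p,.49).round(4),"x",q[:,0].min().round(4),q[:,0].max().round(4))
p=np.polyfit(B[:,1],B[:,0],1);print("B",len(B),p.round(4),"x mean",B[:,0].mean().round(4))
im=b["im"];hsv=cv2.cvtColor(im,cv2.COLOR_RGB2HSV);m=cv2.inRange(hsv,(7,100,60),(22,255,255));
v,u=np.nonzero(m[205:240,270:330]);v+=205;u+=270;X=onz("side",np.c_[u,v],.07)
for x in X[::6]:print(x[:2].round(3),end=' ')
np.save("sn.npy",X)
# tray/rear edges: rocker front face top edge & yaw from blue
m=cv2.inRange(cv2.cvtColor(a["im"],cv2.COLOR_RGB2HSV),(105,140,30),(125,255,255));m[:, :125]=0;m[:,290:]=0;m[180:]=0
v,u=np.nonzero(m);r=cv2.minAreaRect(np.c_[u,v].astype(np.float32));print("\nblue rect",r)
E
```

```text
top orange 213 centroid 167.4 204.4 [0.4965 0.095  0.126 ] circ (array([0.4966, 0.0951]), np.float64(0.0132)) z 0.1264
top grey 211 centroid 245.0 202.0 [ 0.5021 -0.0349  0.126 ] circ (array([ 0.5021, -0.0349]), np.float64(0.0131)) z 0.126
side orange 68 centroid 234.7 138.8 [0.4936 0.0873 0.126 ] circ (array([0.4936, 0.0875]), np.float64(0.0144)) z 0.1249
side grey 92 centroid 264.8 162.2 [ 0.4989 -0.0412  0.126 ] circ (array([ 0.4991, -0.0411]), np.float64(0.0135)) z 0.1246
L 51 slope 0.0241 y@.49 -0.1376 x 0.4685 0.5233
R 64 slope 0.0371 y@.49 -0.1716 x 0.4687 0.5237
B 19 [-0.0366  0.5282] x mean 0.5338
[ 0.527 -0.138] [ 0.521 -0.138] [ 0.532 -0.144] [ 0.519 -0.14 ] [ 0.509 -0.138] [ 0.533 -0.151] [ 0.507 -0.14 ] [ 0.536 -0.156] [ 0.504 -0.142] [ 0.495 -0.141] [ 0.486 -0.139] [ 0.534 -0.165] [ 0.485 -0.142] [ 0.474 -0.139] [ 0.53 -0.17] [ 0.471 -0.141] [ 0.529 -0.172] [ 0.47  -0.143] [ 0.527 -0.175] [ 0.52  -0.174] [ 0.514 -0.174] [ 0.508 -0.174] [ 0.501 -0.173] [ 0.495 -0.173] [ 0.489 -0.173] [ 0.482 -0.172] [ 0.491 -0.177] [ 0.485 -0.177] [ 0.479 -0.177] [ 0.474 -0.176] 
blue rect ((278.6217041015625, 124.03028869628906), (82.0546875, 3.10160493850708), 88.02507019042969)
```

Knob tops in the top view are 130.0 mm apart at z=0.126, matching the given spacing. The rocker's yaw is about +0.04. The notch comes to about (0.507, -0.1547) from both knobs, and its orange edges agree within 2 mm. The side view's knob estimate includes the knob's flank, so it is biased toward that camera. Now approach.

```bash
cat >> h.py <<'E'
from scipy.spatial.transform import Rotation as Ro
def go(p,yaw=None):
    s=bot.read_state();R=Ro.from_euler("xyz",s["tcp_rot"])
    G=Ro.from_euler("xyz",[-np.pi/2,0,yaw if yaw is not None else s["tcp_rot"][2]])
    print("rotvec",(R.inv()*G).as_rotvec().round(3),"shift cm",(R.inv().apply(np.array(p)-s["ee_pos"])*100).round(2))
def st():
    s=bot.read_state();print({k:np.round(s[k],4) for k in("time_s","ee_pos","tcp_rot","wrist_force","gripper_width","joints")})
E
python3 - <<'E'
from h import *
go([.34,.31,.23],-.12); go([.4966,.095,.2],.04)
a=np.load("top0.npz");P=cloud("top",a["d"])
for nm,x0,x1,y0,y1 in(("path",.15,.5,.1,.6),("rack",.5,.7,.15,.45)):
    m=(a["d"]>0)&(P[...,0]>x0)&(P[...,0]<x1)&(P[...,1]>y0)&(P[...,1]<y1);q=P[m];print(nm,q[:,2].max(),q[q[:,2].argmax()])
E
```

```text
rotvec [ 0.001 -0.166 -0.   ] shift cm [ 23.88   0.11 -18.15]
rotvec [ 0.001 -0.326 -0.   ] shift cm [ 44.97   3.12 -34.36]
path 0.1292123967039691 [0.49495195 0.10503566 0.1292124 ]
rack 0.11893961130232333 [0.58931491 0.15756395 0.11893961]
```

Call:
carry_out(
  plan=[0,-0.02,0,2.5,0,-1.9,1,0,-0.05,0,6,0,-4.6,1,0,-0.08,0,9.75,0,-7.5,1,0,-0.11,0,13.5,0,-10.3,1,0,-0.14,0,17.25,0,-13.2,1,0,-0.18,0,21,0,-16.1,1,0,-0.22,0,24.75,0,-18.9,1,0,-0.25,0,28,0,-21.4,1],
)

```text
time_s: 0.9
ee_pos: [0.3714, 0.2651, 0.2311]
tcp_rot: [-1.572, 0.0, -0.035]
wrist_force: [1.1, 0.3, 0.2]
gripper_width: 1.003
```

```bash
python3 -c "
from h import *
st();go([.4966,.095,.17],.04)"
```

```text
{'time_s': np.float64(0.9), 'ee_pos': array([0.3714, 0.2651, 0.2311]), 'tcp_rot': array([-1.5721e+00,  2.0000e-04, -3.4900e-02]), 'wrist_force': array([1.1017, 0.3349, 0.1876]), 'gripper_width': np.float64(1.003), 'joints': array([-0.5902,  0.5393, -0.1661,  1.8925,  0.1302,  0.7211,  0.7047])}
rotvec [ 0.001 -0.075 -0.   ] shift cm [ 13.11   6.13 -16.56]
```

Call:
carry_out(
  plan=[0,-0.01,0,2.2,1,-2.8,1,0,-0.03,0,5,2.2,-6.2,1,0,-0.05,0,7.8,3.5,-9.8,1,0.001,-0.06,0,10.5,4.8,-13.3,1,0.001,-0.07,0,12.3,5.7,-15.5,1,0.001,-0.075,0,13.1,6.1,-16.6,1,0.001,-0.075,0,13.1,6.1,-16.6,1,0.001,-0.075,0,13.1,6.1,-16.6,1],
)

```text
time_s: 1.7
ee_pos: [0.496, 0.0956, 0.1704]
tcp_rot: [-1.57, 0.0, 0.041]
wrist_force: [-1.8, 0.6, 0.7]
gripper_width: 1.003
```

```bash
python3 -c "
from h import *
st();go([.4966,.095,.085],.04)
for n in('side','top'):
    im,d=vision.get_image(n); cv2.imwrite(f'pics/{n}1.png',im[:,:,::-1])
"
```

```text
{'time_s': np.float64(1.7), 'ee_pos': array([0.496 , 0.0956, 0.1704]), 'tcp_rot': array([-1.5705e+00,  4.0000e-04,  4.0900e-02]), 'wrist_force': array([-1.7922,  0.5686,  0.6851]), 'gripper_width': np.float64(1.0031), 'joints': array([-0.1352,  0.6972, -0.2118,  1.8125,  0.2226,  0.6554,  1.1355])}
rotvec [-0.     0.001 -0.   ] shift cm [ 0.06  8.54 -0.07]
```

View pics/side1.png

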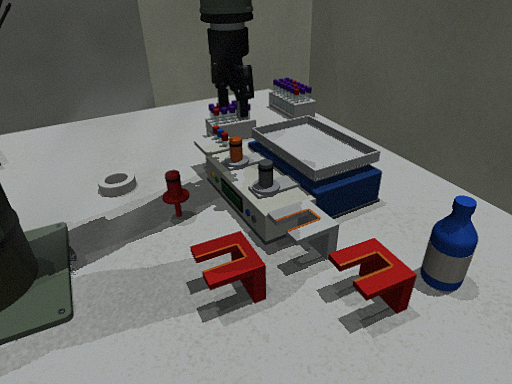

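Open fingers at about (233,95) stand straight above the orange knob (236,150). Descending with the jaws narrowed a little.

Call:
carry_out(
  plan=[0,0,0,0.06,1,-0.07,0.4,0,0,0,0.06,2.5,-0.07,0.4,0,0,0,0.06,4,-0.07,0.4,0,0,0,0.06,5.5,-0.07,0.4,0,0,0,0.06,7,-0.07,0.4,0,0,0,0.06,8.2,-0.07,0.4,0,0,0,0.06,8.5,-0.07,0.4,0,0,0,0.06,8.5,-0.07,0.4],
)

```text
time_s: 2.6
ee_pos: [0.4963, 0.0957, 0.0854]
tcp_rot: [-1.571, 0.001, 0.043]
wrist_force: [0.3, 0.2, -0.6]
gripper_width: 0.702
```

```bash
python3 -c "
from h import *
st()
out=[]
for n,(r,c) in(('side',(90,190)),('top',(150,120))):
    im,d=vision.get_image(n); out.append(cv2.resize(im[r:r+100,c:c+130],None,fx=3,fy=3)[:,:,::-1])
cv2.imwrite('pics/desc.png',np.hstack(out))
"
```

```text
{'time_s': np.float64(2.6), 'ee_pos': array([0.4963, 0.0957, 0.0854]), 'tcp_rot': array([-1.5705e+00,  6.0000e-04,  4.2600e-02]), 'wrist_force': array([ 0.3143,  0.2088, -0.6374]), 'gripper_width': np.float64(0.7019), 'joints': array([-0.1695,  0.8419, -0.1535,  1.8851,  0.273 ,  0.4352,  1.0924])}
```

View pics/desc.png

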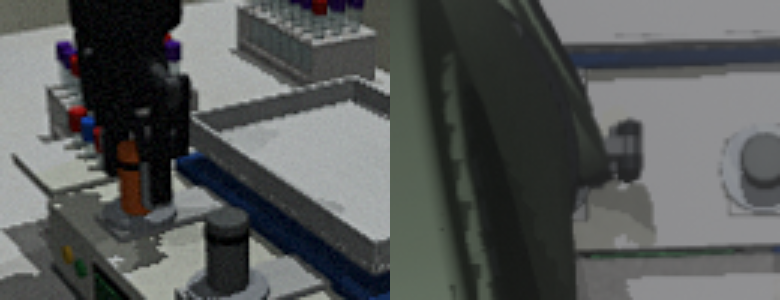

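The orange knob (crop 130,180) sits between the fingers, and there is no contact force. Closing.

Call:
carry_out(
  plan=[0,0,0,0,0,0,-1,0,0,0,0,0,0,-1,0,0,0,0,0,0,-1,0,0,0,0,0,0,-1,0,0,0,0,0,0,-1,0,0,0,0,0,0,-1,0,0,0,0,0,0,-1,0,0,0,0,0,0,-1],
  newtons=50,
)

```text
time_s: 3.5
ee_pos: [0.4969, 0.0956, 0.0866]
tcp_rot: [-1.57, -0.001, 0.042]
wrist_force: [-2.2, -0.3, 7.9]
gripper_width: 0.322
```

```bash
python3 -c "
from h import *
st();go([.4963,.0957,.15],.0426);go([.4963,.0957,.225],.0426)
"
```

```text
{'time_s': np.float64(3.5), 'ee_pos': array([0.4969, 0.0956, 0.0866]), 'tcp_rot': array([-1.5702e+00, -1.4000e-03,  4.2200e-02]), 'wrist_force': array([-2.1762, -0.2881,  7.9083]), 'gripper_width': np.float64(0.3216), 'joints': array([-0.1689,  0.8397, -0.1539,  1.8845,  0.2729,  0.4362,  1.0926])}
rotvec [-0.001 -0.     0.001] shift cm [-0.06 -6.34  0.01]
rotvec [-0.001 -0.     0.001] shift cm [ -0.05 -13.84   0.02]
```

Opening is 0.322 × 85 = 27.4 mm, which fits the 28 mm knob. Lifting straight up.

Call:
carry_out(
  plan=[0,0,0,0,-0.8,0,-1,0,0,0,0,-2,0,-1,0,0,0,0,-3.5,0,-1,0,0,0,0,-5,0,-1,0,0,0,0,-7,0,-1,0,0,0,0,-9.5,0,-1,0,0,0,0,-12,0,-1,0,0,0,0,-13.8,0,-1],
)

```text
time_s: 4.3
ee_pos: [0.4968, 0.0955, 0.2267]
tcp_rot: [-1.57, -0.003, 0.042]
wrist_force: [-1.1, -0.2, -1.6]
gripper_width: 0.314
```

```bash
python3 -c "
from h import *
st();go([.507,-.1547,.225],.04)
out=[]
im,d=vision.get_image('side');cv2.imwrite('pics/lift.png',cv2.resize(im[30:230,150:370],None,fx=2.7,fy=2.7)[:,:,::-1])
"
```

```text
{'time_s': np.float64(4.3), 'ee_pos': array([0.4968, 0.0955, 0.2267]), 'tcp_rot': array([-1.5699, -0.0028,  0.0421]), 'wrist_force': array([-1.1438, -0.2174, -1.6179]), 'gripper_width': np.float64(0.3143), 'joints': array([-0.1162,  0.6149, -0.2414,  1.7386,  0.1918,  0.8082,  1.1652])}
rotvec [-0.001  0.002  0.003] shift cm [ -0.04   0.15 -25.04]
```

View pics/lift.png

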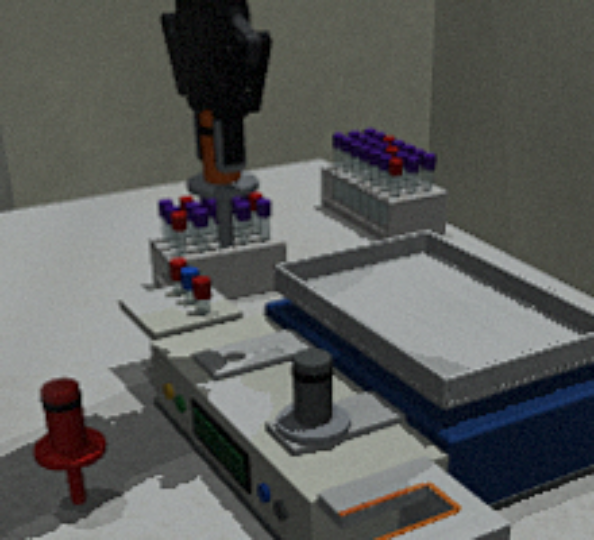

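The pin is clear of its bore (crop 235,360 shows the empty hole) and hangs upright. Moving across above the grey knob: the shank end is at about 0.165, against 0.126 for the knob top.

Call:
carry_out(
  plan=[0,0,0,0,0,-2,-1,0,0,0,0,0,-5.5,-1,0,0,0,0,0,-9.5,-1,0,0,0,0,0,-13.5,-1,0,0.002,0.003,0,0,-17.5,-1,0,0.002,0.003,0,0,-21.5,-1,0,0.002,0.003,0,0,-24,-1,0,0.002,0.003,0,0,-25,-1],
)

```text
time_s: 5.15
ee_pos: [0.5075, -0.1567, 0.2285]
tcp_rot: [-1.57, -0.002, 0.037]
wrist_force: [0.1, 0.6, -0.9]
gripper_width: 0.313
```

```bash
python3 -c "
from h import *
st();go([.507,-.1547,.095],.04)
out=[]
im,d=vision.get_image('side');cv2.imwrite('pics/over.png',cv2.resize(im[30:280,170:390],None,fx=2.3,fy=2.3)[:,:,::-1])
im,d=vision.get_image('top');cv2.imwrite('pics/overt.png',cv2.resize(im[130:260,200:400],None,fx=3,fy=3)[:,:,::-1])
"
```

```text
{'time_s': np.float64(5.15), 'ee_pos': array([ 0.5075, -0.1567,  0.2285]), 'tcp_rot': array([-1.5702, -0.0021,  0.0369]), 'wrist_force': array([ 0.1217,  0.6177, -0.9381]), 'gripper_width': np.float64(0.3132), 'joints': array([ 0.3937,  0.6517, -0.2825,  1.6469,  0.2212,  0.8726,  1.6314])}
rotvec [-0.001 -0.003  0.002] shift cm [-0.07 13.35  0.19]
```

View pics/over.png

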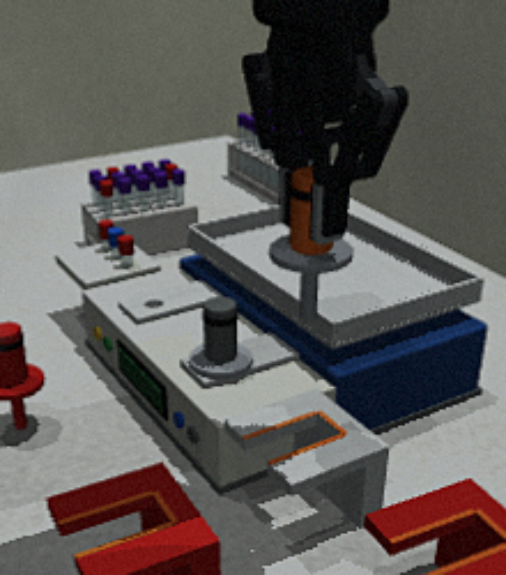

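View pics/overt.png

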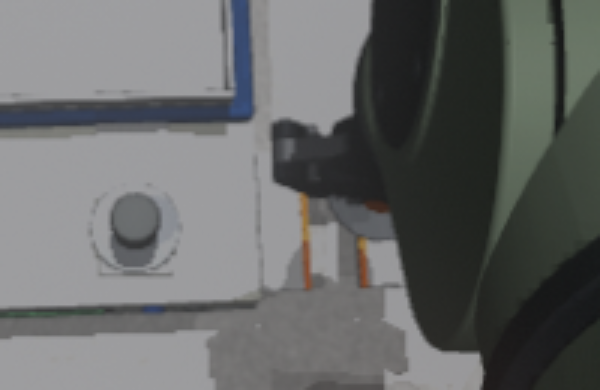

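The pin hangs upright over the notch, with the collar at crop (311,253). The grey pin is undisturbed in its bore. Lowering to about 8 mm above the seat.

Call:
carry_out(
  plan=[0,-0.003,0.002,-0.07,1,0.19,-1,0,-0.003,0.002,-0.07,3,0.19,-1,0,-0.003,0.002,-0.07,5.5,0.19,-1,0,-0.003,0.002,-0.07,8,0.19,-1,0,-0.003,0.002,-0.07,10.5,0.19,-1,0,-0.003,0.002,-0.07,12.5,0.19,-1,0,-0.003,0.002,-0.07,13.3,0.19,-1,0,-0.003,0.002,-0.07,13.3,0.19,-1],
)

```text
time_s: 6.05
ee_pos: [0.507, -0.1514, 0.0947]
tcp_rot: [-1.569, 0.001, 0.043]
wrist_force: [0.2, 0.5, -1.2]
gripper_width: 0.314
```

```bash
python3 -c "
from h import *
st();go([.507,-.1547,.087],.04)
im,d=vision.get_image('side');cv2.imwrite('pics/low.png',cv2.resize(im[140:280,230:370],None,fx=4,fy=4)[:,:,::-1])
P=cloud('side',d);np.savez('low.npz',P=P,im=im)
"
```

```text
{'time_s': np.float64(6.05), 'ee_pos': array([ 0.507 , -0.1514,  0.0947]), 'tcp_rot': array([-1.5686e+00,  1.1000e-03,  4.3000e-02]), 'wrist_force': array([ 0.2066,  0.5432, -1.2088]), 'gripper_width': np.float64(0.3143), 'joints': array([ 0.342 ,  0.8491, -0.2077,  1.793 ,  0.3061,  0.5325,  1.5514])}
rotvec [-0.002  0.003 -0.001] shift cm [-0.01  0.77 -0.33]
```

View pics/low.png

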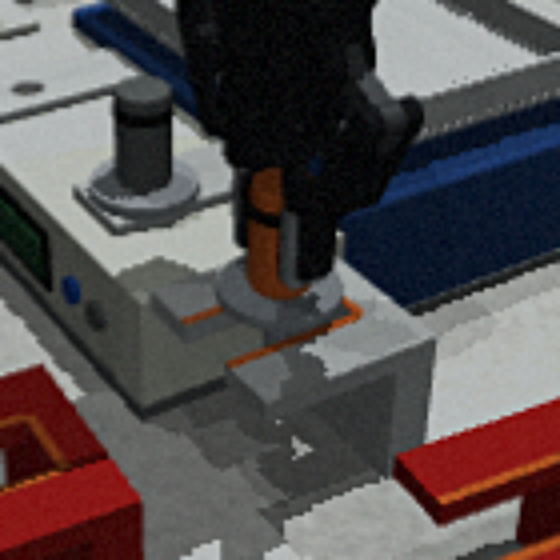

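The collar hovers over the slot with the shank in it, at crop (280,290). It is 3 mm off sideways, so I correct that first and then lower gently.

Call:
carry_out(
  plan=[-0.002,0.003,0,0,0,-0.33,-1,-0.002,0.003,0,0,0,-0.33,-1,-0.002,0.003,0,0,0.2,-0.33,-1,-0.002,0.003,0,0,0.4,-0.33,-1,-0.002,0.003,0,0,0.5,-0.33,-1,-0.002,0.003,0,0,0.6,-0.33,-1,-0.002,0.003,0,0,0.65,-0.33,-1,-0.002,0.003,0,0,0.65,-0.33,-1],
)

```text
time_s: 6.9
ee_pos: [0.5075, -0.1551, 0.089]
tcp_rot: [-1.571, -0.0, 0.04]
wrist_force: [0.1, -1.0, -1.0]
gripper_width: 0.318
```

```bash
python3 -c "
from h import *
st();go([.507,-.1547,.087],.04)
im,d=vision.get_image('side');cv2.imwrite('pics/low2.png',cv2.resize(im[180:240,260:340],None,fx=8,fy=8)[:,:,::-1])
"
```

```text
{'time_s': np.float64(6.9), 'ee_pos': array([ 0.5075, -0.1551,  0.089 ]), 'tcp_rot': array([-1.571 , -0.    ,  0.0396]), 'wrist_force': array([ 0.1205, -0.9716, -1.0435]), 'gripper_width': np.float64(0.3176), 'joints': array([ 0.3438,  0.8595, -0.2015,  1.793 ,  0.3106,  0.52  ,  1.55  ])}
rotvec [ 0. -0.  0.] shift cm [-0.05  0.2   0.04]
```

View pics/low2.png

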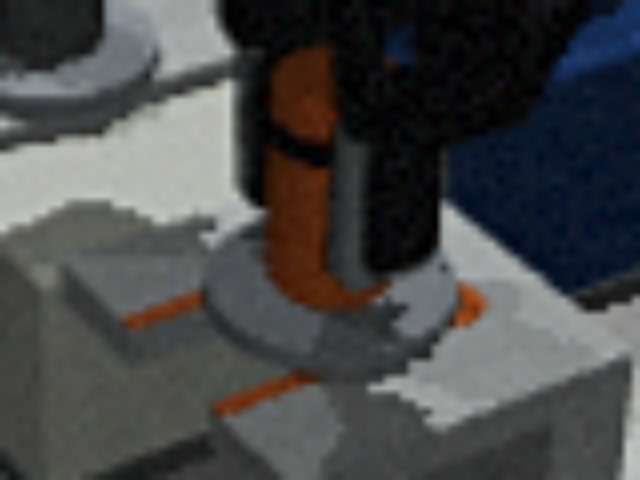

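The collar is centred on the slot, about 2 mm above the plate. Last few millimetres down.

Call:
carry_out(
  plan=[0,0,0,-0.03,0.05,0,-1,0,0,0,-0.03,0.1,0,-1,0,0,0,-0.03,0.15,0,-1,0,0,0,-0.03,0.2,0,-1,0,0,0,-0.03,0.22,0,-1,0,0,0,-0.03,0.25,0,-1,0,0,0,-0.03,0.25,0,-1,0,0,0,-0.03,0.25,0,-1],
)

```text
time_s: 7.75
ee_pos: [0.5072, -0.1551, 0.0866]
tcp_rot: [-1.571, -0.0, 0.04]
wrist_force: [-1.3, -0.5, 3.4]
gripper_width: 0.314
```

```bash
python3 -c "
from h import *
st()
im,d=vision.get_image('side');cv2.imwrite('pics/low3.png',cv2.resize(im[180:240,260:340],None,fx=8,fy=8)[:,:,::-1])
"
```

```text
{'time_s': np.float64(7.75), 'ee_pos': array([ 0.5072, -0.1551,  0.0866]), 'tcp_rot': array([-1.5711e+00, -1.0000e-04,  3.9500e-02]), 'wrist_force': array([-1.2844, -0.5123,  3.3678]), 'gripper_width': np.float64(0.3142), 'joints': array([ 0.3429,  0.8633, -0.1994,  1.7955,  0.3121,  0.5134,  1.5487])}
```

View pics/low3.png

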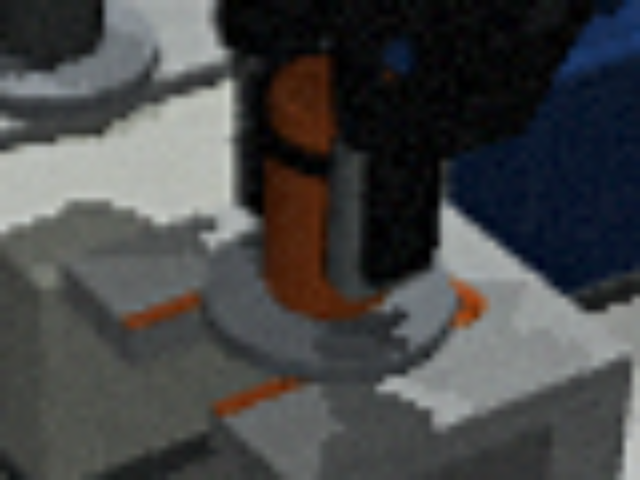

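Contact: the vertical force went from -1.0 to +3.4 N at TCP 0.0866, the same height as when seated in the bore. Releasing.

Call:
carry_out(
  plan=[0,0,0,0,0,0,-0.25,0,0,0,0,0,0,-0.1,0,0,0,0,0,0,0.1,0,0,0,0,0,0,0.3,0,0,0,0,0,0,0.4,0,0,0,0,0,0,0.4,0,0,0,0,0,0,0.4,0,0,0,0,0,0,0.4],
)

```text
time_s: 8.6
ee_pos: [0.5072, -0.1552, 0.0867]
tcp_rot: [-1.571, -0.0, 0.04]
wrist_force: [-1.0, -1.3, -1.1]
gripper_width: 0.702
```

```bash
python3 -c "
from h import *
st()
im,d=vision.get_image('side');cv2.imwrite('pics/rel.png',cv2.resize(im[160:240,240:340],None,fx=7,fy=7)[:,:,::-1])
"
```

```text
{'time_s': np.float64(8.6), 'ee_pos': array([ 0.5072, -0.1552,  0.0867]), 'tcp_rot': array([-1.5711e+00, -1.0000e-04,  3.9600e-02]), 'wrist_force': array([-1.0135, -1.2606, -1.0564]), 'gripper_width': np.float64(0.7022), 'joints': array([ 0.3429,  0.8633, -0.1994,  1.7955,  0.3121,  0.5134,  1.5487])}
```

View pics/rel.png

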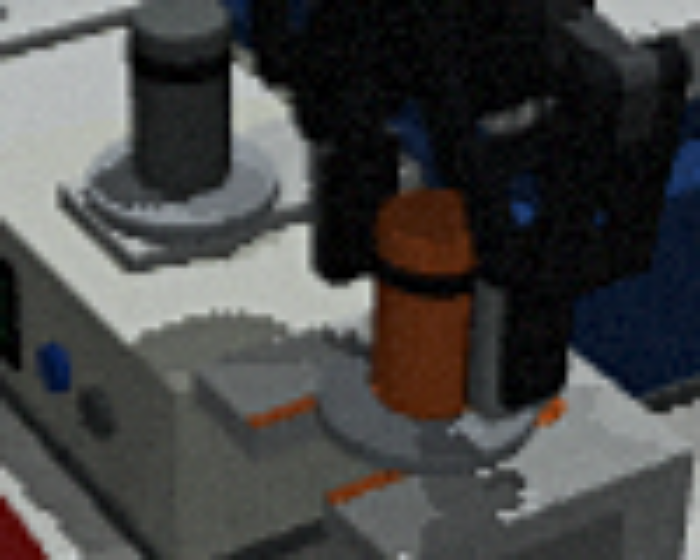

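Released: the pin stands upright on the plate, with the pads 16 mm clear on either side. Straight up.

Call:
carry_out(
  plan=[0,0,0,0,-0.8,0,0.4,0,0,0,0,-2.5,0,0.4,0,0,0,0,-4.5,0,0.4,0,0,0,0,-6.5,0,0.4,0,0,0,0,-9,0,0.4,0,0,0,0,-12,0,0.4,0,0,0,0,-14,0,0.4,0,0,0,0,-14.5,0,0.4],
)

```text
time_s: 9.45
ee_pos: [0.5077, -0.1552, 0.2341]
tcp_rot: [-1.572, -0.003, 0.039]
wrist_force: [-0.1, 0.5, 0.4]
gripper_width: 0.699
```

Call:
carry_out(
  plan=[0,0,0,0,0,-2,0.4,0,0,0,-1,0,-5,0.4,0,0,0,-2,0,-9,0.4,0,0,0,-4,0,-13,0.4,0,0,0,-6,0,-17,0.4,0,0,0,-8,0,-20,0.4,0,0,0,-9,0,-22,0.4,0,0,0,-9,0,-22,0.4],
)

```text
time_s: 10.25
ee_pos: [0.4243, -0.3813, 0.2335]
tcp_rot: [-1.573, -0.002, 0.035]
wrist_force: [-0.7, 0.7, -0.2]
gripper_width: 0.699
```

```bash
python3 - <<'E'
from h import *
st()
for n in('side','top'):
    im,d=vision.get_image(n);cv2.imwrite(f'pics/{n}_end.png',im[:,:,::-1])
    P=cloud(n,d)
    for nm,x0,x1,y0,y1 in(("orange",.46,.55,-.20,-.11),("grey",.45,.55,-.08,0)):
        b=(d>0)&(P[...,0]>x0)&(P[...,0]<x1)&(P[...,1]>y0)&(P[...,1]<y1)
        m=b&(P[...,2]>.1215)&(P[...,2]<.14); v,u=np.nonzero(m)
        if len(v): print(n,nm,len(v),[u.mean().round(1),v.mean().round(1)],onz(n,[[u.mean(),v.mean()]],.126)[0].round(4),"z",np.median(P[m][:,2]).round(4))
        c=b&(P[...,2]>.0735)&(P[...,2]<.080)
        q=P[c]
        if len(q)>20:
            A=np.c_[q[:,:2],np.ones(len(q))];p=np.linalg.lstsq(A,q[:,2],rcond=None)[0];print("  collar",len(q),"z",np.median(q[:,2]).round(4),"slope",p[:2].round(3))
E
```

```text
{'time_s': np.float64(10.25), 'ee_pos': array([ 0.4243, -0.3813,  0.2335]), 'tcp_rot': array([-1.5725, -0.0017,  0.0351]), 'wrist_force': array([-0.7314,  0.7233, -0.1753]), 'gripper_width': np.float64(0.6992), 'joints': array([ 0.8367,  0.7072, -0.3178,  1.4959,  0.2482,  0.9759,  2.057 ])}
side orange 132 [np.float64(301.3), np.float64(191.2)] [ 0.5029 -0.1603  0.126 ] z 0.1246
  collar 313 z 0.0749 slope [-0.005 -0.001]
side grey 93 [np.float64(265.0), np.float64(162.3)] [ 0.4991 -0.0415  0.126 ] z 0.1245
  collar 215 z 0.075 slope [-0.003 -0.005]
top orange 190 [np.float64(315.1), np.float64(200.2)] [ 0.5065 -0.1534  0.126 ] z 0.1258
  collar 397 z 0.0763 slope [0.007 0.003]
top grey 206 [np.float64(245.0), np.float64(201.9)] [ 0.5022 -0.0349  0.126 ] z 0.1261
  collar 434 z 0.0762 slope [-0.    -0.006]
```

View pics/side_end.png

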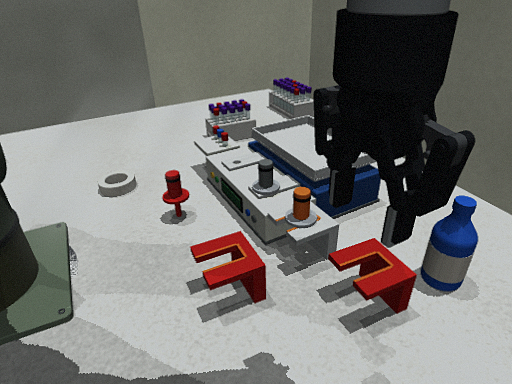

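View pics/top_end.png

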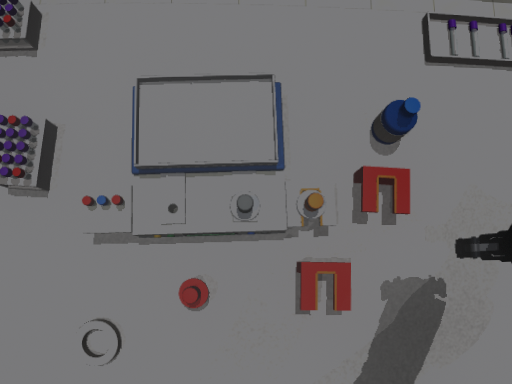

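Side view: the orange pin is upright in the notch at (301,203), the left bore is empty at (237,162), and the grey pin is in place at (265,175). Top view: the orange knob is at (315,200), within 1.5 mm of the target, collar z 0.076 and level. The gripper stands clear on the right. Handing in.

```bash
python3 -c "
from h import *
print(np.abs(bot.read_state()['qvel']).max());print(bot.sign_off())"
```

```text
0.027747851444334257
the job is handed in; nothing more can be done
None
```

I drew the orange-knobbed pin straight up out of the left bore and carried it over the grey pin. I parked it in the machine's own orange-edged notch on the right and handed the job in at about 10.4 s.

**Parked pin:** The top view puts the knob at (0.5065, -0.1534), about 1.5 mm from the computed notch point. Its top is at 0.126 m. The collar top is at 0.076 m and level within 0.4°, so it lies flat on the plate. The gripper is well clear.

**Rest of the scene:** The grey pin is where it started, within 0.1 mm in the top view. The red look-alikes and the tubes look untouched in the last pictures.

**Disagreement:** The side view placed the orange knob 4 to 7 mm nearer that camera than the top view did. It did the same for the grey pin, which never moved, so I put this down to the knob's flank being included in the measurement. I relied on the top view.

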